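Strip the change-gear quadrant

TASK

The slotted change-gear quadrant lies on the bench with two gears stacked on each of its two studs. Strip it: lift off all four gears and put each away, hub upward, flat on its own wooden storage seat (the round one exactly as large as the gear) with the peg through its bore. Lower the gears gently onto the seats, never drop them, and leave the dish of nuts and the spanner where they are.

Things in the scene. Friction and masses are not known exactly. Their poses are not given: they have to be found in the camera images.
- gear_black: loose black cast-iron gear, 100 mm across: disc 10 mm thick, on it a round hub 40 mm across, 16 mm high; 26 mm bore right through. Origin: centre of underside, z up, hub up. Starts low on either of 2 fixed studs (upright, 22 mm thick, 130 mm apart, tips 76 mm above the bench), underside at 20 mm, a smaller gear on its hub. Grip the hub just above the disc, lift straight off.
- gear_brass: loose yellow brass gear, 86 mm across: disc 10 mm thick, on it a round hub 40 mm across, 16 mm high; 26 mm bore right through. Origin: centre of underside, z up, hub up. Starts low on either of 2 fixed studs (upright, 22 mm thick, 130 mm apart, tips 76 mm above the bench), underside at 20 mm, a smaller gear on its hub. Grip the hub just above the disc, lift straight off.
- gear_steel: loose bright steel gear, 72 mm across: disc 10 mm thick, on it a round hub 40 mm across, 16 mm high; 26 mm bore right through. Origin: centre of underside, z up, hub up. Starts on top of a larger gear on either of 2 fixed studs (upright, 22 mm thick, 130 mm apart, tips 76 mm above the bench), underside at 46 mm. Grip the hub just above the disc, lift straight off.
- gear_white: loose white plastic gear, 58 mm across: disc 10 mm thick, on it a round hub 40 mm across, 16 mm high; 26 mm bore right through. Origin: centre of underside, z up, hub up. Starts on top of a larger gear on either of 2 fixed studs (upright, 22 mm thick, 130 mm apart, tips 76 mm above the bench), underside at 46 mm. Grip the hub just above the disc, lift straight off.
- seat_black: seat of the black cast-iron gear: fixed round wooden disc 100 mm across, like its gear, 14 mm thick; upright central steel peg 10 mm thick, tip 48 mm above the bench. Origin: centre of underside, on the bench, z up. The gear's bore passes over the peg with 8 mm of play; the gear lies flat, underside at 14 mm. The seats stand in a row behind the quadrant, in any order.
- seat_brass: seat of the yellow brass gear: fixed round wooden disc 86 mm across, like its gear, 14 mm thick; upright central steel peg 10 mm thick, tip 48 mm above the bench. Origin: centre of underside, on the bench, z up. The gear's bore passes over the peg with 8 mm of play; the gear lies flat, underside at 14 mm. The seats stand in a row behind the quadrant, in any order.
- seat_steel: seat of the bright steel gear: fixed round wooden disc 72 mm across, like its gear, 14 mm thick; upright central steel peg 10 mm thick, tip 48 mm above the bench. Origin: centre of underside, on the bench, z up. The gear's bore passes over the peg with 8 mm of play; the gear lies flat, underside at 14 mm. The seats stand in a row behind the quadrant, in any order.
- seat_white: seat of the white plastic gear: fixed round wooden disc 58 mm across, like its gear, 14 mm thick; upright central steel peg 10 mm thick, tip 48 mm above the bench. Origin: centre of underside, on the bench, z up. The gear's bore passes over the peg with 8 mm of play; the gear lies flat, underside at 14 mm. The seats stand in a row behind the quadrant, in any order.
- parts_dish: bystander: loose shallow aluminium dish with the stud nuts in it, 86 mm across, 18 mm high, behind the left end of the row of seats. Origin: centre of its underside.
- spanner: bystander: loose open-ended spanner, 157 x 25 x 8 mm, lying to the right of the quadrant, pointing away from the robot. Origin: centre of its underside; its y axis runs along it.
There are look-alikes about, which are no part of the job. There is more than one size of the gear_black; the job needs the larger.

How it is judged:
By the outcome, as a careful person would: the job done as asked, in the order asked, and still so for the second after the job is handed in, with the robot touching nothing.
It also fails if it takes over 88 s, if anything falls off the work surface, if the arm or the gripper's body presses on something with over 40 N, if the wrist force passes 120 N, or if a joint passes its speed limit or range.

ROBOT

A 7-joint arm with a two-finger parallel gripper is mounted at the origin on a cart in front of the work surface, level with it; the furniture and walls round the work are solid. World frame = base frame: x ahead of the robot, y to its left, z up, the work surface at z = 0. Lengths are in m, angles in degrees, forces in N, time in s.
With the tool pointing down it reaches from about 0.425 to 0.875 m from the base axis. Payload 4.7 kg.
Tool frame: the origin (TCP) lies midway between the tips of the shut fingers; the grasp point (between the pads) lies 19 mm behind it (env.grip_point_offset is the distance from the TCP to the grasp point, in m); z points along the fingers, y is the line along which they close (so a half turn about z gives the same grasp; the last joint's range is limited). The gripper opens to 87 mm and grips with 3 to 60 N. Pads are 19 mm wide; open, the fingers measure 117 mm over their backs; the gripper's body (75 mm by 190 mm) begins 51 mm behind the grasp point.
Start: joints at [-70.239, 18.392, -4.016, 83.108, 1.295, 78.541, -3.26], TCP at [0.211, 0.615, 0.223] pointing down, gripper open.
Joint ranges: [-163.93, 163.93], [-17.29, 119.83], [-79.2, 71.16], [3.27, 140.29], [-89.18, 269.18], [5.43, 117.66], [-154.24, 154.24]. Speed limits (degrees/s): [147.25, 147.25, 180, 180, 180, 180, 180].

INTERFACE

Orientations are given as [roll, pitch, yaw] about the fixed x, y, z axes, in that order (R = Rz(yaw) Ry(pitch) Rx(roll)).
In Python, from cell import env gives the robot as it stands.
- The arm moves only by the shell command python3 -m jog 'ROWS' [FORCE]. ROWS is JSON, a list of rows, each a list of 7 numbers: the shift along the tool's x, y, z in m, then the turn, a rotation vector about the tool's x, y, z in rad, then the finger opening in m, from 0 to 0.087. A call has 1 to 12 rows; each row shifts and turns the commanded pose from where the row before left it, along the tool's axes as they then stand; what a row does not reach is not made up. A row lasts 1/12 s, in which the tool goes at most 41.7 mm and 7.16 degrees, less where a joint would pass 70% of its speed; a pose out of reach is approached as far as the arm can. A call is refused whole if a number of a shift passes 0.0417 or a number of a turn 0.125, either way. A call with a gripper value outside its range is refused whole. The fingers move at their own pace and stop on an object; FORCE is the grip in N (left out, the last holds). Time passes only in rows, so rows that do not move let the fingers close. It gives the time, the measured TCP pose, the force, the opening and the grip force at its end, in the units of the state.
- env.get_obs(): the state, without advancing time (a new reading comes with each control period).
- env.read_camera(name): name is "scene" or "top" or "wrist"; returns the picture (480x640x3 uint8, blue, green, red); there is no depth.
- env.get_calibration(name): a dict with "fov_y" (degrees; the focal length in pixels is half the picture's height over the tangent of half this angle, whatever the lens; pixels are square), "cx", "cy" (the principal point, pixels), "pose" (4x4, takes a point from camera to world coordinates). Camera axes: x right, y up, looking along -z (the intrinsics and any distortion apply to the point x, -y, -z); pixel columns grow to the right and rows downward; lengths in m; the calibration is good to about 2 mm. A picture is of the moment at which its call begins: read the wrist's pose just before it. get_calibration takes no time and is no camera call; for the wrist camera it gives the pose at the moment of the call.
- env.sign_off(): hands the job in; it is judged then, once.
The state is a dict: "time_s": time; "qpos": joint angles; "joint_velocities": joint speeds; "effort": joint torques, N m; "tool_pos": TCP position; "tool_rot": TCP orientation; "force": force on the tool from outside, world axes, zero at the start; "wrist_torque": the same for the moment, N m; "grip_width": finger opening in m; "grasp_force": force on a finger pad.
Only numpy, scipy, OpenCV 4.12 (cv2) and the standard library are available. Lean on these libraries where they do the work, as an engineer would, in place of code of your own. Each camera call takes 0.05 s, during which the arm holds its last target. There are 200 camera calls.

## Working session

There is one attempt and no reset: what is moved stays moved. The work goes in short steps, Python scripts to look and compute and a shell command to move; the robot and the scene stay as the last step left them, time stands still between calls to the robot, and variables do not carry over. Pictures are saved under pics/ and viewed, at most 14 in all, crops included, and the job is handed in when it is done.

```bash
mkdir -p pics; ls; python3 - <<'E'
from cell import env
import cv2, numpy as np
o=env.get_obs(); print({k:np.round(v,3).tolist() for k,v in o.items()})
for n in("scene","top"):
    c=env.get_calibration(n); print(n,{k:np.round(v,4).tolist() for k,v in c.items()} )
    im=env.read_camera(n); cv2.imwrite(f"pics/{n}0.png",im)
E
```

```text
pics
{'time_s': 0.0, 'qpos': [-70.238, 18.437, -4.015, 83.176, 1.294, 78.54, -3.261], 'joint_velocities': [-0.003, -0.028, -0.096, -0.074, -0.091, 0.056, -0.043], 'effort': [0.0, -49.126, -0.404, -31.253, -0.064, 0.043, 0.0], 'tool_pos': [0.211, 0.614, 0.221], 'tool_rot': [-179.892, 0.005, 161.047], 'force': [0.007, 0.273, -0.337], 'wrist_torque': [0.018, -0.02, 0.06], 'grasp_force': 0.0, 'grip_width': 0.087}
scene {'fov_y': 54.8778, 'cx': 317.4568, 'cy': 233.0408, 'pose': [[0.8994, 0.2342, -0.3691, 0.1828], [-0.4368, 0.5145, -0.7379, -0.8321], [0.0171, 0.8249, 0.565, 0.6185], [0.0, 0.0, 0.0, 1.0]]}
top {'fov_y': 46.4426, 'cx': 330.9431, 'cy': 241.3187, 'pose': [[-0.0227, 0.994, -0.1067, 0.4576], [-0.9993, -0.0258, -0.0271, -0.1136], [-0.0297, 0.106, 0.9939, 1.2585], [0.0, 0.0, 0.0, 1.0]]}
```

View pics/top0.png

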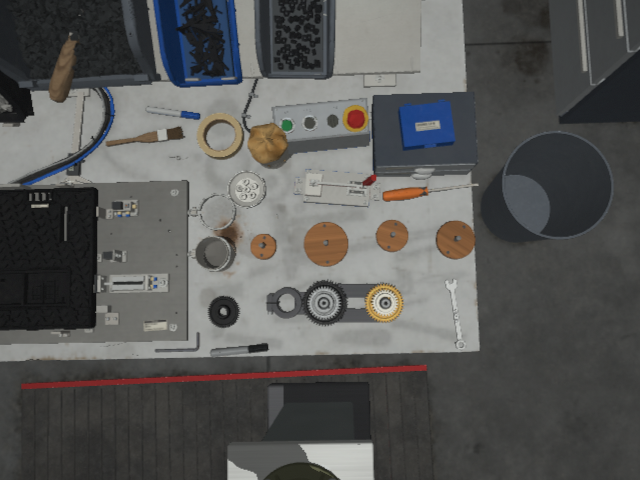

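View pics/scene0.png

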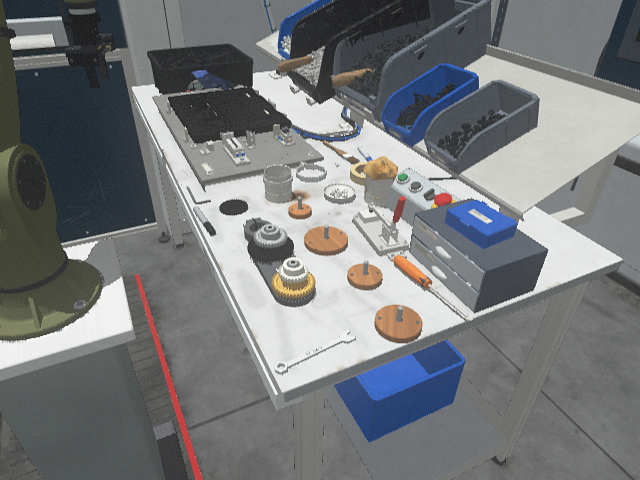

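The top view shows the wooden seats at (263,246) small, (326,243) large, (392,235) medium and (456,239) second-largest. Steel sits on black at the stud at (325,302), and white sits on brass at (384,302). Candidates for the black gear are the stud gear at (325,302) and a loose, smaller one at (223,311), which is a look-alike. The gripper is out of both views.

```bash
cat > h.py <<'E'
from cell import env
import cv2, numpy as np
def ray(cal,p):
    f=240/np.tan(np.radians(cal["fov_y"]/2)); P=np.array(cal["pose"])
    d=P[:3,:3]@np.array([(p[0]-cal["cx"])/f,-(p[1]-cal["cy"])/f,-1]); return P[:3,3],d/np.linalg.norm(d)
def onz(cal,p,z):
    o,d=ray(cal,p); return o+d*(z-o[2])/d[2]
def proj(cal,X):
    f=240/np.tan(np.radians(cal["fov_y"]/2)); P=np.array(cal["pose"]); q=P[:3,:3].T@(np.array(X)-P[:3,3])
    return np.array([cal["cx"]-f*q[0]/q[2],cal["cy"]+f*q[1]/q[2]])
def tri(rays):
    A=0;b=0
    for o,d in rays:
        M=np.eye(3)-np.outer(d,d);A=A+M;b=b+M@o
    X=np.linalg.solve(A,b)
    return X,max(np.linalg.norm(np.cross(X-o,d)) for o,d in rays)
E
python3 - <<'E'
from h import *
for n in("top","scene"):
    im=cv2.imread(f"pics/{n}0.png"); cal=env.get_calibration(n)
    hsv=cv2.cvtColor(im,cv2.COLOR_BGR2HSV)
    m=cv2.inRange(hsv,(5,90,60),(20,255,230)); m=cv2.morphologyEx(m,cv2.MORPH_CLOSE,np.ones((7,7)))
    for c in cv2.findContours(m,0,2)[0]:
        a=cv2.contourArea(c)
        if a<250: continue
        (x,y),s,t=cv2.fitEllipse(cv2.convexHull(c)); X=onz(cal,(x,y),.014)
        if .3<X[0]<.8: print(n,np.round([x,y,*s,a],1),np.round(X,4))
    y=cv2.inRange(hsv,(18,110,80),(32,255,255))
    for c in cv2.findContours(cv2.morphologyEx(y,cv2.MORPH_CLOSE,np.ones((9,9))),0,2)[0]:
        if cv2.contourArea(c)>250: e=cv2.fitEllipse(cv2.convexHull(c)); print("yel",n,np.round(e[0],1),np.round(e[1],1),np.round(onz(cal,e[0],.03),4))
t=cv2.imread("pics/top0.png")[190:350,190:490]; s=cv2.imread("pics/scene0.png")[150:350,180:440]
cv2.imwrite("pics/crop1.png",np.vstack([cv2.resize(t,(520,277),interpolation=2),cv2.resize(s,(416,320),interpolation=2)[:, :416] if 0 else cv2.copyMakeBorder(cv2.resize(s,(416,320),interpolation=2),0,0,0,104,0)]))
E
```

```text
top [ 383.6  302.9   38.    38.4 1088.5] [ 0.4516 -0.1926  0.014 ]
top [263.  246.1  25.   25.3 469.5] [0.5843 0.073  0.014 ]
top [ 325.7  243.6   43.6   43.6 1450. ] [ 0.5864 -0.0678  0.014 ]
top [ 455.1  239.3   37.6   38.6 1094. ] [ 0.5886 -0.356   0.014 ]
top [391.7 235.3  31.2  31.5 737.5] [ 0.6012 -0.2156  0.014 ]
top [403.  193.5  11.1  55.2 391.5] [ 0.6953 -0.2443  0.014 ]
yel top [383.4 302.8] [37.5 37.9] [ 0.4519 -0.1913  0.03  ]
yel top [266.8 142.3] [38.9 39.6] [0.8184 0.0599 0.03  ]
yel top [355. 118.] [25.  26.5] [ 0.8683 -0.1407  0.03  ]
scene [ 397.5  323.1   36.6   47.6 1277.5] [ 0.5837 -0.362   0.014 ]
scene [292.9 282.5  30.8  43.6 612. ] [ 0.4566 -0.1796  0.014 ]
scene [363.7 275.7  24.6  34.8 602. ] [ 0.5964 -0.2207  0.014 ]
scene [412.7 271.6  12.5  51.3 350.5] [ 0.6958 -0.252   0.014 ]
scene [325.4 240.2  28.5  43.  881.5] [ 0.5815 -0.0758  0.014 ]
scene [299.2 210.5  15.5  22.8 251. ] [0.5796 0.0653 0.014 ]
yel scene [292.8 281.8] [27.5 43.1] [ 0.4499 -0.1949  0.03  ]
```

View pics/crop1.png

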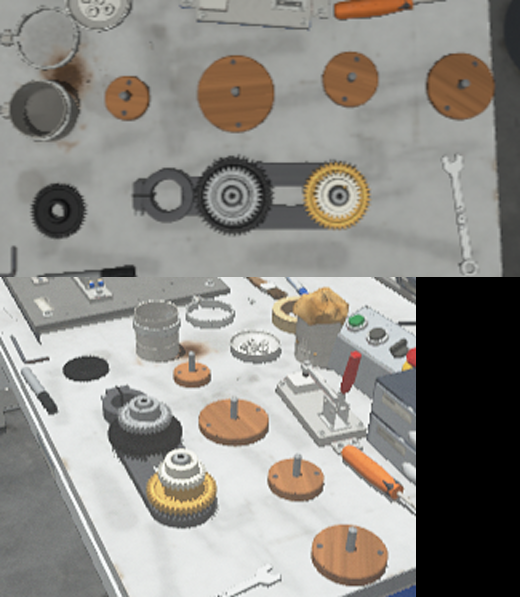

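The crop confirms the choice. On the left stud a bright steel gear sits on the large black one, and on the right stud white sits on brass. The lone small black gear at top-view pixel (223,311) is the decoy. Four seats with pegs stand in a row. A cup at (213,252) stands near the small seat. I'll triangulate the tips next.

```bash
python3 - <<'E'
from h import *
ct,cs=env.get_calibration("top"),env.get_calibration("scene")
T=lambda x,y:(190+x/1.733,190+y/1.733)
S=lambda x,y:(180+x/1.6,150+(y-277)/1.6)
for n,a,b in [("stud1",T(232,196),S(144,401)),("stud2",T(340,196),S(181,457)),("pegW",T(125,96),S(191,353)),("pegK",T(236,91),S(233,399)),("pegS",T(351,77),S(297,456)),("pegB",T(463,85),S(351,529)),("cuprim",T(43,108),S(157,309))]:
    X,e=tri([ray(ct,a),ray(cs,b)]); print(n,np.round(X,4),round(e,4))
o=env.get_obs(); R=cv2.Rodrigues(np.array([1.,0,0]))[0]
from scipy.spatial.transform import Rotation as Ro
print(np.round(Ro.from_euler("xyz",o["tool_rot"],degrees=True).as_matrix(),3))
c=env.get_calibration("wrist"); print(c["fov_y"],c["cx"],c["cy"],np.round(c["pose"],3))
E
```

```text
stud1 [ 0.4547 -0.0636  0.0761] 0.0004
stud2 [ 0.4515 -0.1942  0.0767] 0.0001
pegW [0.5824 0.0699 0.0483] 0.0001
pegK [ 0.5848 -0.0699  0.0474] 0.0006
pegS [ 0.6003 -0.2155  0.0447] 0.0009
pegB [ 0.5867 -0.355   0.045 ] 0.0011
cuprim [0.5664 0.1659 0.0824] 0.0004
[[-0.946  0.325 -0.   ]
 [ 0.325  0.946 -0.002]
 [-0.    -0.002 -1.   ]]
65.23005464346357 325.4838153637606 240.42622195695523 [[ 0.325 -0.915 -0.239  0.145]
 [ 0.946  0.313  0.084  0.636]
 [-0.002 -0.253  0.967  0.385]
 [ 0.     0.     0.     1.   ]]
```

```bash
python3 -m jog '[[0,0,0,0,0,-0.11,0.087],[0,0,0,0,0,-0.11,0.087],[0,0,0,0,0,-0.11,0.087],[-0.026,-0.027,0,0,0,0,0.087],[-0.026,-0.027,0,0,0,0,0.087],[-0.026,-0.027,0,0,0,0,0.087],[-0.026,-0.027,0,0,0,0,0.087],[-0.026,-0.027,0,0,0,0,0.087],[-0.026,-0.027,0,0,0,0,0.087],[-0.026,-0.027,0,0,0,0,0.087],[-0.026,-0.027,0,0,0,0,0.087]]'
python3 -m jog '[[-0.003,-0.036,0,0,0,0,0.087],[-0.003,-0.036,0,0,0,0,0.087],[-0.003,-0.036,0,0,0,0,0.087],[-0.003,-0.036,0,0,0,0,0.087],[-0.003,-0.036,0,0,0,0,0.087],[-0.003,-0.036,0,0,0,0,0.087],[-0.003,-0.036,0,0,0,0,0.087],[-0.003,-0.036,0,0,0,0,0.087],[-0.003,-0.036,0,0,0,0,0.087],[-0.003,-0.036,0,0,0,0,0.087],[-0.003,-0.036,0,0,0,0,0.087],[0,0,0,0,0,0,0.087]]'
python3 - <<'E'
from h import *
o=env.get_obs(); c=env.get_calibration("wrist"); im=env.read_camera("wrist"); cv2.imwrite("pics/w1.png",im)
print(o["tool_pos"],o["tool_rot"],o["time_s"])
for X in [(.4547,-.0636,.0761),(.4515,-.1942,.0767),(.5824,.0699,.0483),(.5848,-.0699,.0474),(.6003,-.2155,.0447),(.5867,-.355,.045)]:print(np.round(proj(c,X),1))
import pickle;pickle.dump(c,open("pics/w1.pkl","wb"))
E
```

```text
time_s: 1.02
tool_pos: [0.4198, 0.3969, 0.2223]
tool_rot: [-180.0, -0.0, 180.0]
force: [0.5, 0.2, 0.1]
grip_width: 0.0869
grasp_force: 0.0
time_s: 2.02
tool_pos: [0.4516, -0.0055, 0.2227]
tool_rot: [-179.9, 0.0, 179.3]
force: [0.9, 0.0, 0.7]
grip_width: 0.0873
grasp_force: 0.0
[ 0.4516445  -0.00551449  0.22267112] [-1.79861746e+02  3.24981008e-02  1.79341191e+02] 2.0167
[258.7 231.4]
[104.3 229.5]
[403.5 347.4]
[264.7 350.2]
[124.8 363.5]
[-13.4 353. ]
```

View pics/w1.png

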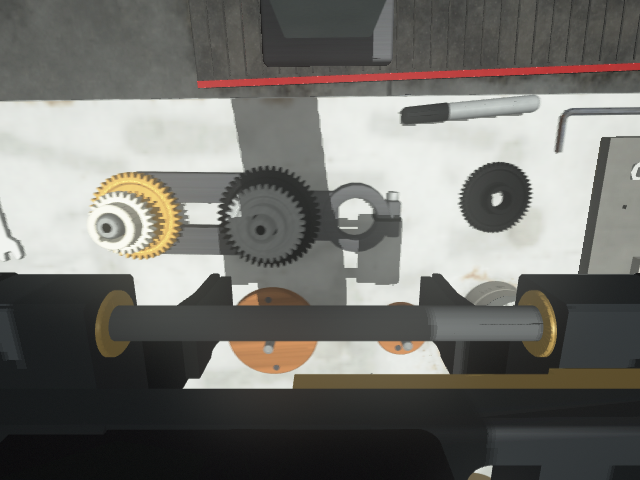

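The wrist view shows the steel-gear stud tip at (260,231) and the white-gear stud tip at (105,229). Both are within 2 px of where my triangulation puts them. The peg tips at (269,348) and (407,346) agree to about 4 px.

```bash
python3 -m jog '[[-0.002,-0.029,0,0,0,0,0.07],[-0.001,-0.029,0.01,0,0,0,0.07],[0,0,0.03,0,0,0,0.07],[0,0,0.03,0,0,0,0.07],[0,0,0.03,0,0,0,0.07],[0,0,0.02,0,0,0,0.07],[0,0,0,0,0,0,0.07],[0,0,0,0,0,0,0.07],[0,0,0,0,0,0,0.07]]'; python3 - <<'E'
from h import *
o=env.get_obs();print(o["tool_pos"],o["tool_rot"])
E
```

```text
time_s: 2.82
tool_pos: [0.4556, -0.0548, 0.1037]
tool_rot: [180.0, 0.1, -180.0]
force: [1.0, 0.5, 0.2]
grip_width: 0.0703
grasp_force: 0.0
[ 0.45562041 -0.05478683  0.10373435] [ 1.79989238e+02  9.45999860e-02 -1.79989012e+02]
```

```bash
python3 -m jog '[[0.001,-0.009,0.01,0,0,0,0.07],[0,0,0.02,0,0,0,0.07],[0,0,0.01,0,0,0,0.07],[0,0,0.005,0,0,0,0.07],[0,0,0,0,0,0,0.07],[0,0,0,0,0,0,0.07]]'
```

```text
time_s: 3.32
tool_pos: [0.4543, -0.0642, 0.0583]
tool_rot: [180.0, 0.1, 180.0]
force: [-0.2, -0.2, -0.7]
grip_width: 0.0696
grasp_force: 0.0
```

```bash
python3 -m jog '[[0,0,0,0,0,0,0.03],[0,0,0,0,0,0,0.03],[0,0,0,0,0,0,0.03],[0,0,0,0,0,0,0.03],[0,0,0,0,0,0,0.03],[0,0,0,0,0,0,0.03]]' 35
python3 -m jog '[[0,0,-0.005,0,0,0,0.03],[0,0,-0.01,0,0,0,0.03],[0,0,-0.01,0,0,0,0.03],[0,0,-0.015,0,0,0,0.03],[0,0,-0.02,0,0,0,0.03],[0,0,-0.02,0,0,0,0.03],[0,0,0,0,0,0,0.03],[0,0,0,0,0,0,0.03]]'
python3 - <<'E'
from h import *
im=env.read_camera("wrist"); cv2.imwrite("pics/w2.png",im)
E
```

```text
time_s: 3.82
tool_pos: [0.4538, -0.0638, 0.0578]
tool_rot: [179.9, 0.0, 180.0]
force: [0.0, 1.5, 1.0]
grip_width: 0.0383
grasp_force: 35.1
time_s: 4.48
tool_pos: [0.4545, -0.0647, 0.1389]
tool_rot: [180.0, 0.2, 179.9]
force: [0.1, 0.1, -3.0]
grip_width: 0.0388
grasp_force: 35.0
```

View pics/w2.png

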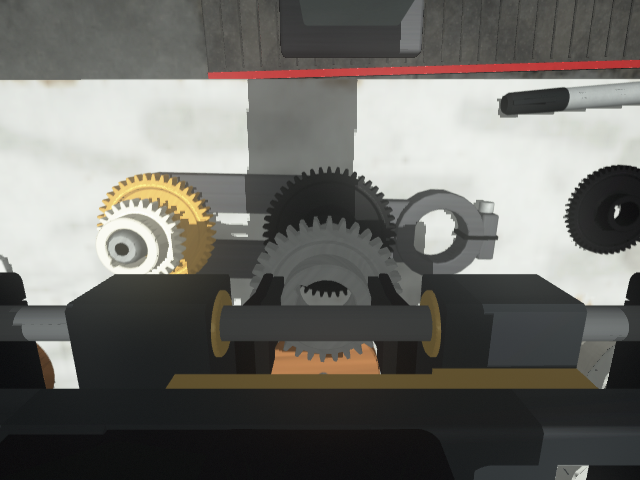

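The wrist picture shows the steel gear held level by its hub, around (325,285). White and brass are undisturbed at (140,235).

```bash
python3 -m jog '[[-0.008,-0.009,0,0,0,0,0.03],[-0.018,-0.019,0,0,0,0,0.03],[-0.02,-0.02,0,0,0,0,0.03],[-0.02,-0.02,0,0,0,0,0.03],[-0.02,-0.02,0,0,0,0,0.03],[-0.02,-0.02,0,0,0,0,0.03],[-0.02,-0.02,0,0,0,0,0.03],[-0.012,-0.014,0,0,0,0,0.03],[-0.008,-0.01,0.01,0,0,0,0.03],[0,0,0.02,0,0,0,0.03],[0,0,0.02,0,0,0,0.03],[0,0,0.01,0,0,0,0.03]]'
python3 -m jog '[[0,0,0,0,0,0,0.03],[0,0,0,0,0,0,0.03],[0,0,0,0,0,0,0.03]]'
python3 - <<'E'
from h import *
c=env.get_calibration("wrist");o=env.get_obs();im=env.read_camera("wrist"); cv2.imwrite("pics/w3.png",im); s=env.read_camera("scene")
cv2.imwrite("pics/s3.png",np.hstack([cv2.resize(im[200:400,200:450],(400,320)),cv2.resize(s[190:350,300:500],(400,320),interpolation=2)]))
print(o["tool_pos"],o["time_s"],proj(c,(.6003,-.2155,.0447)),proj(c,(.5848,-.0699,.0474)))
E
```

```text
time_s: 5.53
tool_pos: [0.5967, -0.216, 0.073]
tool_rot: [179.9, -0.4, 179.9]
force: [-1.2, 1.2, -3.8]
grip_width: 0.0385
grasp_force: 35.0
time_s: 5.78
tool_pos: [0.6, -0.2167, 0.0783]
tool_rot: [-180.0, 0.1, 180.0]
force: [1.6, -0.1, -3.6]
grip_width: 0.0389
grasp_force: 35.0
[ 0.59997128 -0.21667268  0.07832291] 5.7833 [329.43818675 272.37866137] [600.80176049 246.74979573]
```

View pics/s3.png

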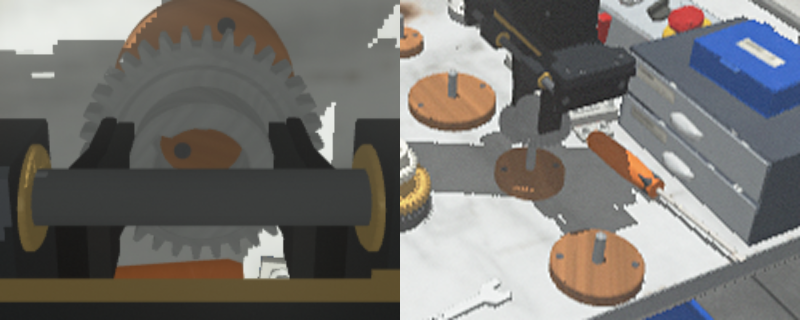

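The left half shows the gear held level with the seat visible through the bore around (200,150). In the right half the peg tip sits just below the gear centre at about (530,140). I'll lower it gently.

```bash
python3 -m jog '[[0,0,0.006,0,0,0,0.03],[0,0,0.01,0,0,0,0.03],[0,0,0.01,0,0,0,0.03],[0,0,0.01,0,0,0,0.03],[0,0,0.007,0,0,0,0.03],[0,0,0.004,0,0,0,0.03],[0,0,0.001,0,0,0,0.03],[0,0,0,0,0,0,0.03],[0,0,0,0,0,0,0.03],[0,0,0,0,0,0,0.03]]'
```

```text
time_s: 6.72
tool_pos: [0.5999, -0.2168, 0.0301]
tool_rot: [-180.0, 0.1, 179.9]
force: [-0.7, 0.2, -3.5]
grip_width: 0.0386
grasp_force: 35.0
```

```bash
python3 -m jog '[[0,0,0.001,0,0,0,0.03],[0,0,0.001,0,0,0,0.03],[0,0,0.001,0,0,0,0.03],[0,0,0.0005,0,0,0,0.03],[0,0,0,0,0,0,0.03],[0,0,0,0,0,0,0.03]]'
```

```text
time_s: 7.22
tool_pos: [0.5995, -0.2165, 0.026]
tool_rot: [180.0, 0.0, 180.0]
force: [0.5, 0.2, -3.4]
grip_width: 0.0382
grasp_force: 35.0
```

```bash
python3 -m jog '[[0,0,0.0005,0,0,0,0.03],[0,0,0.0005,0,0,0,0.03],[0,0,0,0,0,0,0.03],[0,0,0,0,0,0,0.03]]';python3 -m jog '[[0,0,0.0005,0,0,0,0.03],[0,0,0.0005,0,0,0,0.03],[0,0,0,0,0,0,0.03],[0,0,0,0,0,0,0.03]]'
```

```text
time_s: 7.55
tool_pos: [0.5996, -0.2166, 0.0258]
tool_rot: [180.0, 0.0, 180.0]
force: [-2.3, 0.0, 6.4]
grip_width: 0.0385
grasp_force: 35.0
time_s: 7.88
tool_pos: [0.5996, -0.2166, 0.0257]
tool_rot: [179.9, 0.0, 180.0]
force: [-5.6, 2.5, 11.8]
grip_width: 0.0386
grasp_force: 35.0
```

Contact came at the expected height, with the seat at 14 mm. I'll release, lift, and move over the white gear.

```bash
python3 -m jog '[[0,0,-0.001,0,0,0,0.045],[0,0,0,0,0,0,0.05],[0,0,0,0,0,0,0.06],[0,0,0,0,0,0,0.07],[0,0,-0.01,0,0,0,0.07],[0,0,-0.025,0,0,0,0.07],[0,0,-0.03,0,0,0,0.07],[0,0,-0.03,0,0,0,0.07],[0.01,0.002,-0.015,0,0,0,0.07],[0.03,0.005,0,0,0,0,0.07],[0.03,0.005,0,0,0,0,0.07],[0.03,0.005,0,0,0,0,0.07]]'
python3 -m jog '[[0.03,0.004,0,0,0,0,0.07],[0.018,0.001,0,0,0,0,0.07],[0,0,0.02,0,0,0,0.07],[0,0,0,0,0,0,0.07],[0,0,0,0,0,0,0.07],[0,0,0,0,0,0,0.07]]'
python3 - <<'E'
from h import *
o=env.get_obs();c=env.get_calibration("wrist");im=env.read_camera("wrist"); s=env.read_camera("scene")
cv2.imwrite("pics/s4.png",np.hstack([cv2.resize(im,(480,360)),cv2.resize(s[190:350,300:460],(320,360),interpolation=2)]))
print(o["tool_pos"],proj(c,(.4515,-.1942,.0767))*.75)
E
```

```text
time_s: 8.88
tool_pos: [0.4987, -0.1997, 0.1357]
tool_rot: [-180.0, 0.1, 179.9]
force: [-0.4, -0.2, 0.7]
grip_width: 0.0701
grasp_force: 0.0
time_s: 9.38
tool_pos: [0.4523, -0.1947, 0.1159]
tool_rot: [-180.0, 0.0, 180.0]
force: [-0.3, 0.0, 0.4]
grip_width: 0.0697
grasp_force: 0.0
[ 0.45231828 -0.19470434  0.1158562 ] [246.10080282 200.39322384]
```

View pics/s4.png

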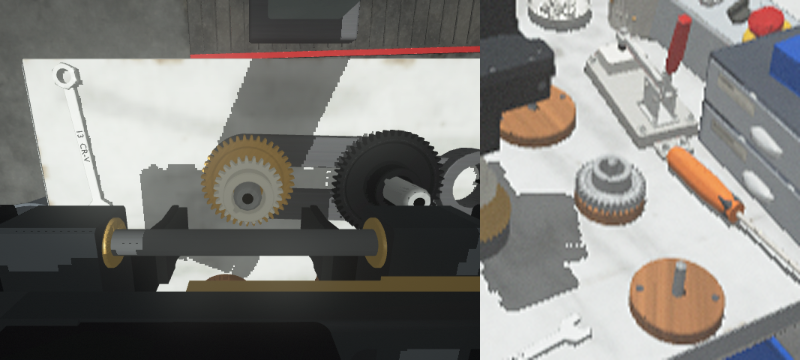

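The steel gear lies flat on its seat (right half, about (610,185)). The white stud tip is at (247,199), as predicted. I'll descend and grip.

```bash
python3 -m jog '[[0,0,0.015,0,0,0,0.07],[0,0,0.02,0,0,0,0.07],[0,0,0.013,0,0,0,0.07],[0,0,0.007,0,0,0,0.07],[0,0,0.0025,0,0,0,0.07],[0,0,0,0,0,0,0.05],[0,0,0,0,0,0,0.03],[0,0,0,0,0,0,0.03],[0,0,0,0,0,0,0.03],[0,0,0,0,0,0,0.03],[0,0,0,0,0,0,0.03]]' 30
python3 -m jog '[[0,0,-0.005,0,0,0,0.03],[0,0,-0.01,0,0,0,0.03],[0,0,-0.01,0,0,0,0.03],[0,0,-0.015,0,0,0,0.03],[0,0,-0.02,0,0,0,0.03],[0,0,-0.02,0,0,0,0.03],[0,0,0,0,0,0,0.03],[0,0,0,0,0,0,0.03],[0,0,0,0,0,0,0.03]]'
python3 - <<'E'
from h import *
print(env.get_obs()["tool_pos"])
im=env.read_camera("wrist"); s=env.read_camera("scene")
cv2.imwrite("pics/s5.png",np.hstack([cv2.resize(im,(480,360)),cv2.resize(s[180:340,220:380],(320,360),interpolation=2)]))
E
```

```text
time_s: 10.4
tool_pos: [0.452, -0.194, 0.0581]
tool_rot: [180.0, 0.1, 180.0]
force: [-1.1, 1.6, 3.2]
grip_width: 0.0389
grasp_force: 30.0
time_s: 11.15
tool_pos: [0.4512, -0.1943, 0.1374]
tool_rot: [180.0, -0.0, 180.0]
force: [0.1, 0.1, -2.4]
grip_width: 0.0388
grasp_force: 30.0
[ 0.45120433 -0.19429414  0.13741363]
```

View pics/s5.png

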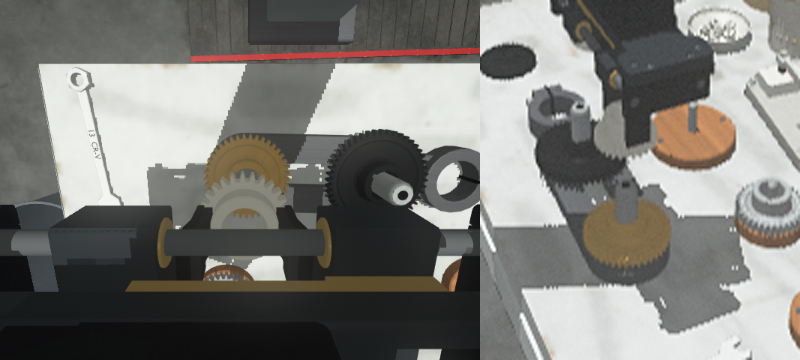

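White is held (2.4 N), and the brass and black gears stay on their studs. The cup rim is 82 mm high near the white seat at y≈0.12, so I'll open the fingers only a little there.

```bash
python3 -m jog '[[-0.007,0.013,0,0,0,0,0.03],[-0.013,0.027,0,0,0,0,0.03],[-0.014,0.029,0,0,0,0,0.03],[-0.014,0.029,0,0,0,0,0.03],[-0.014,0.029,0,0,0,0,0.03],[-0.014,0.029,0,0,0,0,0.03],[-0.014,0.029,0,0,0,0,0.03],[-0.014,0.029,0,0,0,0,0.03],[-0.013,0.027,0,0,0,0,0.03],[-0.01,0.018,0,0,0,0,0.03],[-0.005,0.007,0.015,0,0,0,0.03],[0,0,0.02,0,0,0,0.03]]'
python3 -m jog '[[0,0,0.02,0,0,0,0.03],[0,0,0,0,0,0,0.03],[0,0,0,0,0,0,0.03],[0,0,0,0,0,0,0.03]]'
python3 - <<'E'
from h import *
print(env.get_obs()["tool_pos"])
im=env.read_camera("wrist"); s=env.read_camera("scene")
cv2.imwrite("pics/s6.png",np.hstack([cv2.resize(im,(480,360)),cv2.resize(s[140:300,220:380],(320,360),interpolation=2)]))
E
```

```text
time_s: 12.25
tool_pos: [0.5856, 0.0752, 0.1024]
tool_rot: [179.9, 0.1, -179.8]
force: [0.4, 0.3, -1.0]
grip_width: 0.039
grasp_force: 30.0
time_s: 12.58
tool_pos: [0.584, 0.0711, 0.0829]
tool_rot: [-180.0, 0.0, 179.9]
force: [-0.5, -0.5, -1.2]
grip_width: 0.0393
grasp_force: 30.0
[0.58398967 0.07111682 0.08293512]
```

View pics/s6.png

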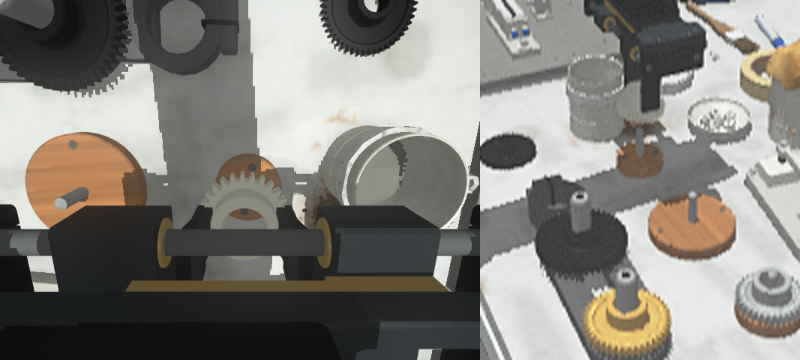

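White is held above its seat, with the peg tip under the gear at (638,135) on the right. The cup lies clear of the fingers on the right of the wrist view. I'll lower it.

```bash
python3 -m jog '[[0,0,0.006,0,0,0,0.03],[0,0,0.01,0,0,0,0.03],[0,0,0.012,0,0,0,0.03],[0,0,0.012,0,0,0,0.03],[0,0,0.007,0,0,0,0.03],[0,0,0.004,0,0,0,0.03],[0,0,0.002,0,0,0,0.03],[0,0,0.001,0,0,0,0.03],[0,0,0.0005,0,0,0,0.03],[0,0,0,0,0,0,0.03],[0,0,0,0,0,0,0.03]]'
python3 -m jog '[[0,0,0.0005,0,0,0,0.03],[0,0,0.0005,0,0,0,0.03],[0,0,0.0005,0,0,0,0.03],[0,0,0,0,0,0,0.03],[0,0,0,0,0,0,0.03]]'
```

```text
time_s: 13.6
tool_pos: [0.5842, 0.0716, 0.0286]
tool_rot: [180.0, 0.1, 180.0]
force: [0.4, -0.3, -1.0]
grip_width: 0.0389
grasp_force: 30.0
time_s: 14.02
tool_pos: [0.5837, 0.0715, 0.0266]
tool_rot: [180.0, 0.0, 180.0]
force: [0.1, -0.3, -1.2]
grip_width: 0.0387
grasp_force: 30.0
```

```bash
python3 -m jog '[[0,0,0.0005,0,0,0,0.03],[0,0,0.0005,0,0,0,0.03],[0,0,0,0,0,0,0.03],[0,0,0,0,0,0,0.03]]'; python3 -m jog '[[0,0,0.0005,0,0,0,0.03],[0,0,0,0,0,0,0.03],[0,0,0,0,0,0,0.03]]'
```

```text
time_s: 14.35
tool_pos: [0.5838, 0.0715, 0.0261]
tool_rot: [180.0, 0.0, 179.9]
force: [-2.1, -1.4, 5.4]
grip_width: 0.0391
grasp_force: 30.0
time_s: 14.6
tool_pos: [0.5838, 0.0715, 0.0261]
tool_rot: [180.0, 0.0, 179.9]
force: [-3.5, -1.1, 8.2]
grip_width: 0.0392
grasp_force: 30.0
```

```bash
python3 -m jog '[[0,0,-0.001,0,0,0,0.045],[0,0,0,0,0,0,0.05],[0,0,0,0,0,0,0.05],[0,0,0,0,0,0,0.05],[0,0,-0.01,0,0,0,0.05],[0,0,-0.025,0,0,0,0.05],[0,0,-0.03,0,0,0,0.05],[0,0,-0.03,0,0,0,0.06],[0.01,-0.01,-0.015,0,0,0,0.07],[0.026,-0.027,0,0,0,0,0.07],[0.028,-0.029,0,0,0,0,0.07],[0.028,-0.029,0,0,0,0,0.07]]'
python3 -m jog '[[0.025,-0.026,0,0,0,0,0.07],[0.012,-0.014,0,0,0,0,0.07],[0,0,0.02,0,0,0,0.07],[0,0,0,0,0,0,0.07],[0,0,0,0,0,0,0.07],[0,0,0,0,0,0,0.07]]'
python3 - <<'E'
from h import *
print(env.get_obs()["tool_pos"])
im=env.read_camera("wrist"); s=env.read_camera("scene")
cv2.imwrite("pics/s7.png",np.hstack([cv2.resize(im,(480,360)),cv2.resize(s[140:300,220:380],(320,360),interpolation=2)]))
E
```

```text
time_s: 15.6
tool_pos: [0.491, -0.0243, 0.1369]
tool_rot: [-180.0, 0.1, -180.0]
force: [0.5, -0.9, 1.3]
grip_width: 0.0686
grasp_force: 0.0
time_s: 16.1
tool_pos: [0.4553, -0.0629, 0.1168]
tool_rot: [-180.0, 0.0, -180.0]
force: [0.1, 0.4, -0.3]
grip_width: 0.07
grasp_force: 0.0
[ 0.45529635 -0.06292143  0.11681166]
```

View pics/s7.png

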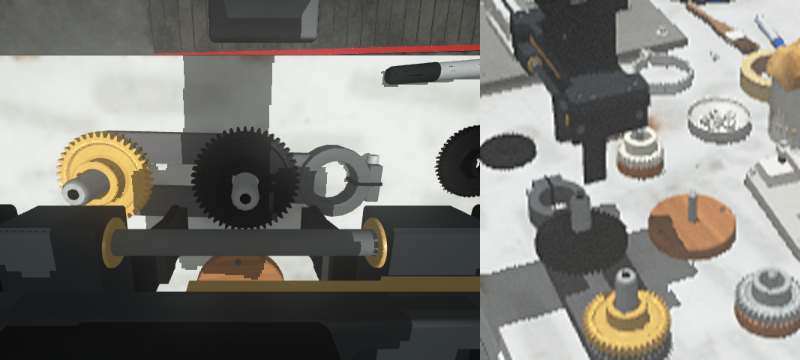

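White is flat on its seat (right half, about (640,150)), and the gripper is above the black gear's stud at (244,195). I'll descend to the black hub.

```bash
python3 -m jog '[[0,-0.001,0.015,0,0,0,0.07],[0,0,0.02,0,0,0,0.07],[0,0,0.02,0,0,0,0.07],[0,0,0.015,0,0,0,0.07],[0,0,0.008,0,0,0,0.07],[0,0,0.004,0,0,0,0.07],[0,0,0.0015,0,0,0,0.07],[0,0,0,0,0,0,0.07],[0,0,0,0,0,0,0.07]]'
python3 -m jog '[[0,0,0,0,0,0,0.05],[0,0,0,0,0,0,0.03],[0,0,0,0,0,0,0.03],[0,0,0,0,0,0,0.03],[0,0,0,0,0,0,0.03],[0,0,0,0,0,0,0.03],[0,0,0,0,0,0,0.03]]' 50
python3 -m jog '[[0,0,-0.005,0,0,0,0.03],[0,0,-0.01,0,0,0,0.03],[0,0,-0.01,0,0,0,0.03],[0,0,-0.015,0,0,0,0.03],[0,0,-0.02,0,0,0,0.03],[0,0,-0.02,0,0,0,0.03],[0,0,-0.02,0,0,0,0.03],[0,0,-0.01,0,0,0,0.03],[0,0,0,0,0,0,0.03],[0,0,0,0,0,0,0.03],[0,0,0,0,0,0,0.03]]'
```

```text
time_s: 16.95
tool_pos: [0.4555, -0.0644, 0.0334]
tool_rot: [180.0, 0.1, 180.0]
force: [-0.0, 0.4, -1.1]
grip_width: 0.0701
grasp_force: 0.0
time_s: 17.53
tool_pos: [0.4546, -0.0635, 0.0327]
tool_rot: [179.9, -0.0, 180.0]
force: [-0.4, 2.7, 1.3]
grip_width: 0.0383
grasp_force: 50.0
time_s: 18.45
tool_pos: [0.4535, -0.0646, 0.1414]
tool_rot: [-180.0, -0.1, 179.9]
force: [-0.9, 0.8, -5.6]
grip_width: 0.0386
grasp_force: 50.0
```

```bash
python3 -m jog '[[-0.007,0,0,0,0,0,0.03],[-0.015,0,0,0,0,0,0.03],[-0.02,-0.001,0,0,0,0,0.03],[-0.02,-0.001,0,0,0,0,0.03],[-0.02,-0.001,0,0,0,0,0.03],[-0.02,-0.001,0,0,0,0,0.03],[-0.016,0,0,0,0,0,0.03],[-0.01,0,0.01,0,0,0,0.03],[-0.003,0,0.02,0,0,0,0.03],[0,0,0.02,0,0,0,0.03],[0,0,0.005,0,0,0,0.03]]'
python3 -m jog '[[0,0,0,0,0,0,0.03],[0,0,0,0,0,0,0.03],[0,0,0,0,0,0,0.03]]'
python3 - <<'E'
from h import *
print(env.get_obs()["tool_pos"])
im=env.read_camera("wrist"); s=env.read_camera("scene")
cv2.imwrite("pics/s8.png",np.hstack([cv2.resize(im,(480,360)),cv2.resize(s[140:300,220:380],(320,360),interpolation=2)]))
E
```

```text
time_s: 19.37
tool_pos: [0.583, -0.0681, 0.0825]
tool_rot: [-179.9, -0.5, 180.0]
force: [-1.8, 0.1, -5.8]
grip_width: 0.0383
grasp_force: 50.0
time_s: 19.62
tool_pos: [0.5865, -0.0687, 0.0885]
tool_rot: [-180.0, 0.1, 180.0]
force: [-0.1, 0.6, -4.2]
grip_width: 0.0384
grasp_force: 50.0
[ 0.58649884 -0.06869233  0.08852892]
```

View pics/s8.png

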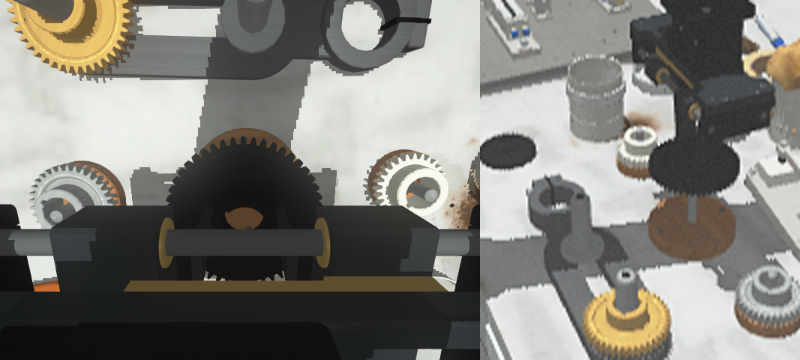

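The black gear is held level, with the peg visible under its centre (right half, (693,205)). Steel and white are seated, with pegs through their bores. I'll lower it.

```bash
python3 -m jog '[[0.001,0,0.006,0,0,0,0.03],[0,0,0.01,0,0,0,0.03],[0,0,0.012,0,0,0,0.03],[0,0,0.012,0,0,0,0.03],[0,0,0.009,0,0,0,0.03],[0,0,0.005,0,0,0,0.03],[0,0,0.003,0,0,0,0.03],[0,0,0.001,0,0,0,0.03],[0,0,0.001,0,0,0,0.03],[0,0,0,0,0,0,0.03],[0,0,0,0,0,0,0.03]]'
python3 -m jog '[[0,0,0.0005,0,0,0,0.03],[0,0,0.0005,0,0,0,0.03],[0,0,0.0005,0,0,0,0.03],[0,0,0,0,0,0,0.03],[0,0,0,0,0,0,0.03]]'
```

```text
time_s: 20.63
tool_pos: [0.5851, -0.0686, 0.0291]
tool_rot: [180.0, 0.1, 180.0]
force: [-0.1, -0.3, -4.7]
grip_width: 0.0384
grasp_force: 50.0
time_s: 21.05
tool_pos: [0.5846, -0.0685, 0.0271]
tool_rot: [180.0, 0.0, 180.0]
force: [-1.1, -1.1, -5.6]
grip_width: 0.0379
grasp_force: 50.0
```

```bash
python3 -m jog '[[0,0,0.0005,0,0,0,0.03],[0,0,0.0005,0,0,0,0.03],[0,0,0,0,0,0,0.03],[0,0,0,0,0,0,0.03]]'; python3 -m jog '[[0,0,0.0005,0,0,0,0.03],[0,0,0,0,0,0,0.03],[0,0,0,0,0,0,0.03]]'
```

```text
time_s: 21.38
tool_pos: [0.5847, -0.0686, 0.0267]
tool_rot: [180.0, 0.0, 179.9]
force: [-2.7, 1.0, 2.6]
grip_width: 0.038
grasp_force: 50.0
time_s: 21.63
tool_pos: [0.5847, -0.0685, 0.0267]
tool_rot: [180.0, 0.0, 180.0]
force: [-4.6, 0.4, 6.7]
grip_width: 0.0383
grasp_force: 50.0
```

```bash
python3 -m jog '[[0,0,-0.001,0,0,0,0.045],[0,0,0,0,0,0,0.05],[0,0,0,0,0,0,0.06],[0,0,0,0,0,0,0.065],[0,0,-0.01,0,0,0,0.07],[0,0,-0.025,0,0,0,0.07],[0,0,-0.03,0,0,0,0.07],[0,0,-0.03,0,0,0,0.07],[0.01,-0.01,-0.015,0,0,0,0.07],[0.027,-0.025,0,0,0,0,0.07],[0.029,-0.027,0,0,0,0,0.07],[0.029,-0.027,0,0,0,0,0.07]]'
python3 -m jog '[[0.026,-0.025,0,0,0,0,0.07],[0.012,-0.012,0,0,0,0,0.07],[0,0,0.02,0,0,0,0.07],[0,0,0,0,0,0,0.07],[0,0,0,0,0,0,0.07],[0,0,0,0,0,0,0.07]]'
python3 - <<'E'
from h import *
print(env.get_obs()["tool_pos"])
im=env.read_camera("wrist"); s=env.read_camera("scene")
cv2.imwrite("pics/s9.png",np.hstack([cv2.resize(im,(480,360)),cv2.resize(s[160:320,220:380],(320,360),interpolation=2)]))
E
```

```text
time_s: 22.63
tool_pos: [0.4891, -0.1583, 0.1376]
tool_rot: [-180.0, 0.1, -180.0]
force: [-0.2, -0.9, 0.1]
grip_width: 0.0702
grasp_force: 0.0
time_s: 23.13
tool_pos: [0.4525, -0.1938, 0.1172]
tool_rot: [-180.0, 0.0, -180.0]
force: [1.2, 1.0, -0.3]
grip_width: 0.0702
grasp_force: 0.0
[ 0.4524774  -0.19375767  0.11722364]
```

View pics/s9.png

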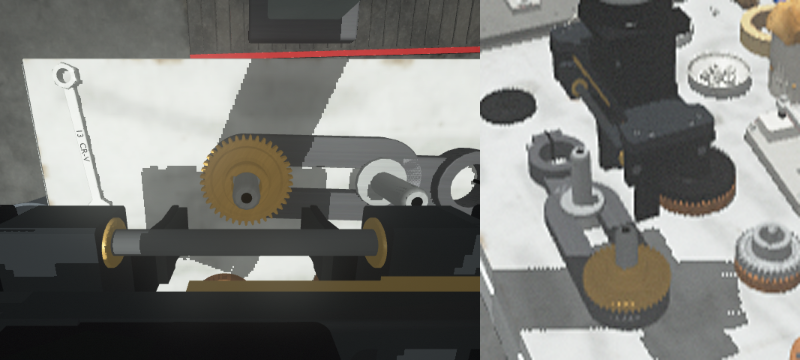

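Black lies on its seat (right half, about (700,180)), and the gripper is over the brass stud at (247,197).

```bash
python3 -m jog '[[0.001,0,0.015,0,0,0,0.07],[0,0,0.02,0,0,0,0.07],[0,0,0.02,0,0,0,0.07],[0,0,0.015,0,0,0,0.07],[0,0,0.008,0,0,0,0.07],[0,0,0.004,0,0,0,0.07],[0,0,0.002,0,0,0,0.07],[0,0,0,0,0,0,0.07],[0,0,0,0,0,0,0.07]]'
python3 -m jog '[[0,0,0,0,0,0,0.05],[0,0,0,0,0,0,0.03],[0,0,0,0,0,0,0.03],[0,0,0,0,0,0,0.03],[0,0,0,0,0,0,0.03],[0,0,0,0,0,0,0.03],[0,0,0,0,0,0,0.03]]' 50
python3 -m jog '[[0,0,-0.005,0,0,0,0.03],[0,0,-0.01,0,0,0,0.03],[0,0,-0.01,0,0,0,0.03],[0,0,-0.015,0,0,0,0.03],[0,0,-0.02,0,0,0,0.03],[0,0,-0.02,0,0,0,0.03],[0,0,-0.02,0,0,0,0.03],[0,0,-0.01,0,0,0,0.03],[0,0,0,0,0,0,0.03],[0,0,0,0,0,0,0.03],[0,0,0,0,0,0,0.03]]'
```

```text
time_s: 23.98
tool_pos: [0.4513, -0.1946, 0.0334]
tool_rot: [-180.0, 0.1, 180.0]
force: [-0.1, 0.3, 0.7]
grip_width: 0.07
grasp_force: 0.0
time_s: 24.57
tool_pos: [0.4507, -0.1936, 0.0327]
tool_rot: [179.9, 0.0, 180.0]
force: [-0.1, 2.9, 1.9]
grip_width: 0.0381
grasp_force: 50.0
time_s: 25.48
tool_pos: [0.4496, -0.1942, 0.1415]
tool_rot: [180.0, -0.1, 179.9]
force: [0.5, -0.3, -4.0]
grip_width: 0.0384
grasp_force: 50.0
```

```bash
python3 -m jog '[[-0.006,-0.008,0,0,0,0,0.03],[-0.014,-0.017,0,0,0,0,0.03],[-0.018,-0.021,0,0,0,0,0.03],[-0.02,-0.023,0,0,0,0,0.03],[-0.02,-0.023,0,0,0,0,0.03],[-0.02,-0.023,0,0,0,0,0.03],[-0.018,-0.021,0,0,0,0,0.03],[-0.014,-0.017,0.005,0,0,0,0.03],[-0.008,-0.008,0.015,0,0,0,0.03],[0,0,0.02,0,0,0,0.03],[0,0,0.01,0,0,0,0.03],[0,0,0.005,0,0,0,0.03]]'
python3 -m jog '[[0,0,0,0,0,0,0.03],[0,0,0,0,0,0,0.03],[0,0,0,0,0,0,0.03]]'
python3 - <<'E'
from h import *
print(env.get_obs()["tool_pos"])
im=env.read_camera("wrist"); s=env.read_camera("scene")
cv2.imwrite("pics/s10.png",np.hstack([cv2.resize(im,(480,360)),cv2.resize(s[190:350,300:460],(320,360),interpolation=2)]))
E
```

```text
time_s: 26.48
tool_pos: [0.5862, -0.354, 0.0832]
tool_rot: [179.8, -0.4, 179.9]
force: [0.2, 0.1, -4.2]
grip_width: 0.038
grasp_force: 50.0
time_s: 26.73
tool_pos: [0.589, -0.3555, 0.0888]
tool_rot: [-180.0, 0.1, 180.0]
force: [-0.7, 0.1, -4.1]
grip_width: 0.0384
grasp_force: 50.0
[ 0.58896167 -0.35554489  0.08875137]
```

View pics/s10.png

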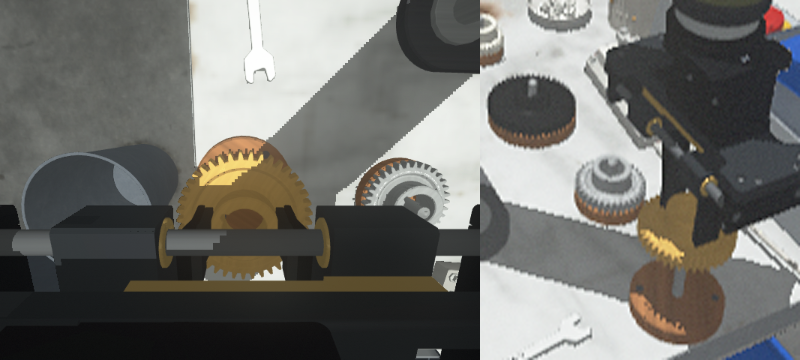

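Brass is level over its seat, with the peg tip under the gear at (682,275). Black and steel are seated. I'll lower it.

```bash
python3 -m jog '[[0.001,0,0.006,0,0,0,0.03],[0,0,0.01,0,0,0,0.03],[0,0,0.012,0,0,0,0.03],[0,0,0.012,0,0,0,0.03],[0,0,0.009,0,0,0,0.03],[0,0,0.005,0,0,0,0.03],[0,0,0.003,0,0,0,0.03],[0,0,0.001,0,0,0,0.03],[0,0,0.001,0,0,0,0.03],[0,0,0,0,0,0,0.03],[0,0,0,0,0,0,0.03]]'
python3 -m jog '[[0,0,0.0005,0,0,0,0.03],[0,0,0.0005,0,0,0,0.03],[0,0,0.0005,0,0,0,0.03],[0,0,0,0,0,0,0.03],[0,0,0,0,0,0,0.03]]'
```

```text
time_s: 27.75
tool_pos: [0.5878, -0.3558, 0.0292]
tool_rot: [-180.0, 0.1, 180.0]
force: [0.0, 0.1, -4.6]
grip_width: 0.0384
grasp_force: 50.0
time_s: 28.17
tool_pos: [0.5874, -0.3555, 0.0271]
tool_rot: [180.0, 0.0, 180.0]
force: [-0.3, -0.3, -3.3]
grip_width: 0.0383
grasp_force: 50.0
```

```bash
python3 -m jog '[[0,0,0.0005,0,0,0,0.03],[0,0,0.0005,0,0,0,0.03],[0,0,0,0,0,0,0.03],[0,0,0,0,0,0,0.03]]'; python3 -m jog '[[0,0,0.0005,0,0,0,0.03],[0,0,0,0,0,0,0.03],[0,0,0,0,0,0,0.03]]'
```

```text
time_s: 28.5
tool_pos: [0.5875, -0.3555, 0.0268]
tool_rot: [180.0, 0.0, 180.0]
force: [-2.2, 1.3, 1.7]
grip_width: 0.0381
grasp_force: 50.0
time_s: 28.75
tool_pos: [0.5875, -0.3556, 0.0267]
tool_rot: [180.0, 0.0, 180.0]
force: [-3.8, 2.0, 5.9]
grip_width: 0.0384
grasp_force: 50.0
```

```bash
python3 -m jog '[[0,0,-0.001,0,0,0,0.045],[0,0,0,0,0,0,0.05],[0,0,0,0,0,0,0.06],[0,0,0,0,0,0,0.065],[0,0,-0.01,0,0,0,0.07],[0,0,-0.025,0,0,0,0.07],[0,0,-0.03,0,0,0,0.07],[0,0,-0.03,0,0,0,0.07],[0,0,-0.03,0,0,0,0.07],[0.02,0.01,-0.03,0,0,0,0.07],[0.03,0.02,-0.01,0,0,0,0.07],[0.03,0.02,0,0,0,0,0.07]]'
python3 -m jog '[[0.03,0.025,0,0,0,0,0.07],[0.02,0.03,0,0,0,0,0.07],[0.01,0.03,0,0,0,0,0.07],[0,0.03,0,0,0,0,0.07],[0,0.02,0,0,0,0,0.07],[0,0,0,0,0,0,0.07],[0,0,0,0,0,0,0.07],[0,0,0,0,0,0,0.07]]'
python3 - <<'E'
from h import *
t=env.read_camera("top"); s=env.read_camera("scene")
cv2.imwrite("pics/end.png",np.vstack([cv2.resize(t[170:330,190:490],(560,299),interpolation=2),cv2.resize(s[180:360,200:480],(560,300),interpolation=2)]))
E
```

```text
time_s: 29.75
tool_pos: [0.5081, -0.3075, 0.1955]
tool_rot: [-179.8, 0.3, 179.9]
force: [-0.8, 0.3, 0.9]
grip_width: 0.0701
grasp_force: 0.0
time_s: 30.42
tool_pos: [0.4476, -0.1716, 0.1921]
tool_rot: [-180.0, 0.1, 179.9]
force: [0.1, -0.2, -0.2]
grip_width: 0.0699
grasp_force: 0.0
```

View pics/end.png

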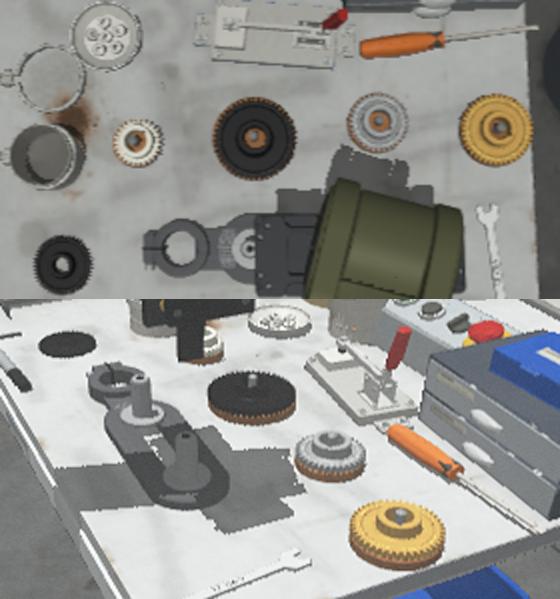

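The final view shows all four gears flat on their own seats, hub up with the pegs in their bores: white (137,143), black (254,138), steel (378,122) and brass (497,130). Both studs are bare, and the dish and spanner haven't moved.

```bash
python3 -c "
from cell import env
print(env.sign_off())"
```

```text
the job is handed in; nothing more can be done
None
```

All four gears are off the studs and lie flat, hub up and peg through the bore, on their own seats. The dish and spanner were left alone, and I handed the job in at about 30.5 s; the hand-in gave no verdict.

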